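# Gauge the microscope eyepieces

### The job

Three microscope eyepieces stand on the bench. Find the one whose barrel goes into the wide upper part of the stepped slot gauge but is stopped by the narrow lower part: lower it upright into the slot until it rests on the ledges between the two, then lift it out and stand it upright on the floor of the grey tray on the gauge's base. The too thick and the too thin eyepiece must finish standing upright on the bench.

Things in the scene. Friction and masses are not known exactly. Their poses are not given: they have to be found in the camera images.
- gauge: Fixed steel slot gauge and grey tray (black floor) on a base plate (sizes in mm). Origin: on the bench under the slot's middle; z up. Slot along x, 100 long, ends and top open; jaws out to y = +-44. Downwards: lead-in 56 wide at z 54 (jaw tops) to 40 at z 40; go slot 40 wide to ledges at z 26; no-go slot 28 wide to base at z 8. Tray centre x 0, y +135; inside 100 x 100, floor z 8, rim z 25, walls 5 thick.
- eyepiece_36: Loose eyepiece, 0.1 to 0.2 kg: a straight upright cylinder 36 mm in diameter and 85 mm tall, lower half bare aluminium, upper half black, glass on top. Middle one of the three in thickness. Origin: centre of its underside; z up along its axis.
- eyepiece_48: Loose eyepiece of the same make and height (85 mm), 48 mm in diameter, the thickest. Origin: centre of its underside; z up along its axis.
- eyepiece_24: Loose eyepiece of the same make and height (85 mm), 24 mm in diameter, the thinnest. Origin: centre of its underside; z up along its axis.

How it is judged:
By the outcome, as a careful person would: the job done as asked, in the order asked, and still so for the second after the job is handed in, with the robot touching nothing.
It also fails if it takes over 45 s, if anything falls off the work surface, if the arm or the gripper's body presses on something with over 40 N, if the wrist force passes 120 N, or if a joint passes its speed limit or range.

### The arm

A 6-joint arm with a two-finger parallel gripper is mounted at the origin on the work surface. World frame = base frame: x ahead of the robot, y to its left, z up, the work surface at z = 0. Lengths are in m, angles in rad, forces in N, time in s.
With the tool pointing down it reaches from about 0.425 to 1.125 m from the base axis. Payload 14.9 kg.
Tool frame: the origin (TCP) lies at the very end of the fingers, on their centre line; the grasp point (between the pads) lies 19 mm behind it (arm.hold_point_z is the distance from the TCP to the grasp point, in m); z points along the fingers, y is the line along which they close (so a half turn about z gives the same grasp; the last joint's range is limited). The gripper opens to 91 mm and grips with 3 to 60 N. Pads are 32 mm wide; open, the fingers measure 118 mm over their backs; the gripper's body (76 mm by 178 mm) begins 60 mm behind the grasp point.
Start: joints at [-1.301, 0.379, 1.734, -0, 1.028, -0.033], TCP at [0.209, -0.668, 0.214] pointing down, gripper open.
Joint ranges: [-2.77, 2.77], [-0.74, 2.19], [0, 2.66], [-1.06, 4.2], [0.31, 2.87], [-3.08, 3.08]. Speed limits (rad/s): [1.89, 1.89, 2.39, 3.14, 3.14, 3.14].

### API

Orientations are given as a unit quaternion [x, y, z, w].
In Python, from cell import arm, optics gives the robot as it stands.
- The arm moves only by the tool send_rows, never from a script. Its argument "deltas" is text: rows parted by semicolons, each of 7 numbers parted by spaces: the shift along the world's x, y, z in m, then the turn, a rotation vector about the world's x, y, z in rad, then the finger opening in m, from 0 to 0.0912. A call has exactly 10 rows; each row shifts and turns the commanded pose from where the row before left it; what a row does not reach is not made up. A row lasts 1/8 s, in which the tool goes at most 62.5 mm and 10.7 degrees, less where a joint would pass 70% of its speed; a pose out of reach is approached as far as the arm can. A call is refused whole if a number of a shift passes 0.0625 or a number of a turn 0.188, either way. A call with a gripper value outside its range is refused whole. The fingers move at their own pace and stop on an object; "squeeze" is the grip in N (left out, the last holds). Time passes only in rows, so rows that do not move let the fingers close, or fill a call up. It gives the time, the measured TCP pose, the force, the opening and the grip force at its end, in the units of the state.
- arm.get_state(): the state, without advancing time (a new reading comes with each control period).
- optics.grab_frame(name): name is "side" or "top"; returns a dict with "pixels" (420x560x3 uint8, red, green, blue), "fx", "fy", "cx", "cy" (pixels), "R" (3x3) and "t" (3): a world point X has camera coordinates R X + t. Camera axes: x right, y down, z forward; pixel columns grow to the right and rows downward; lengths in m; the calibration is good to about 2 mm. A picture is of the moment at which its call begins. There is no depth.
- arm.job_done(): hands the job in; it is judged then, once.
The state is a dict: "t": time; "joints": joint angles; "qd": joint speeds; "tau": joint torques, N m; "tool_pos": TCP position; "ee_rot": TCP orientation; "force": force on the tool from outside, world axes, zero at the start; "torque": the same for the moment, N m; "finger_gap": opening from 0.0 (shut) to 1.0 (fully open); "grasp_force": force on a finger pad.
Only numpy, scipy, OpenCV 4.12 (cv2) and the standard library are available. Lean on these libraries where they do the work, as an engineer would, in place of code of your own. Each camera call takes 0.05 s, during which the arm holds its last target. There are 200 camera calls.

## Working session

There is one attempt and no reset: what is moved stays moved. The work goes in short steps, Python scripts to look and compute and a tool call to move; the robot and the scene stay as the last step left them, time stands still between calls to the robot, and variables do not carry over. Pictures are saved under pics/ and viewed, at most 10 in all, crops included, and the job is handed in when it is done.

Besides the shell and the picture viewer there is one more tool, called in YAML: its name, and indented under it one key for each argument. send_rows: Moves the arm, as the interface text tells. Its arguments: {"type":"object","properties":{"deltas":{"type":"string"},"squeeze":{"type":"number"}},"required":["deltas"]}

```bash
mkdir -p pics
cat > h.py <<'E'
import numpy as np, cv2
from cell import arm, optics
def grab(n,save=None):
    f=optics.grab_frame(n)
    if save: cv2.imwrite('pics/'+save,cv2.cvtColor(f['pixels'],cv2.COLOR_RGB2BGR))
    return f
def ray(f,u,v,z):
    R=np.array(f['R']);t=np.array(f['t']);c=-R.T@t
    d=R.T@np.array([(u-f['cx'])/f['fx'],(v-f['cy'])/f['fy'],1])
    return c+d*(z-c[2])/d[2]
def proj(f,X):
    p=np.array(f['R'])@np.array(X)+np.array(f['t'])
    return np.array([f['fx']*p[0]/p[2]+f['cx'],f['fy']*p[1]/p[2]+f['cy']])
E
python3 - <<'E'
from h import *
for n in('top','side'):
    f=grab(n,n+'0.png'); print(n,f['fx'],f['cx'],f['cy'],(-np.array(f['R']).T@np.array(f['t'])).round(3),np.array(f['R']).round(2).tolist())
a=cv2.imread('pics/top0.png');b=cv2.imread('pics/side0.png')
s=arm.get_state();print(s['tool_pos'],s['ee_rot'],s['t'],s['finger_gap'],arm.hold_point_z)
E
```

```text
top 407.399282130454 284.3070634881606 206.60283518894488 [ 0.418 -0.079  0.7  ] [[0.01, -1.0, 0.02], [-0.99, -0.02, -0.15], [0.15, -0.02, -0.99]]
side 423.2028840421015 276.5823589878205 210.4568675798485 [0.425 0.469 0.371] [[-0.98, -0.21, 0.01], [-0.12, 0.49, -0.86], [0.18, -0.84, -0.5]]
[ 0.20861889 -0.66782884  0.21338412] [ 9.88562309e-01  1.50812290e-01 -6.53379707e-05 -4.59342928e-04] 0.1 1.003206524349476 0.0188
```

View pics/top0.png

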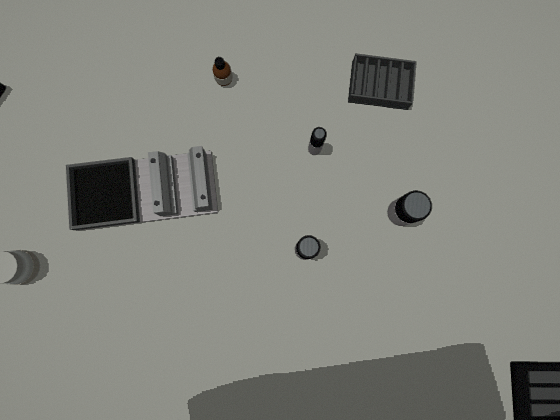

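View pics/side0.png

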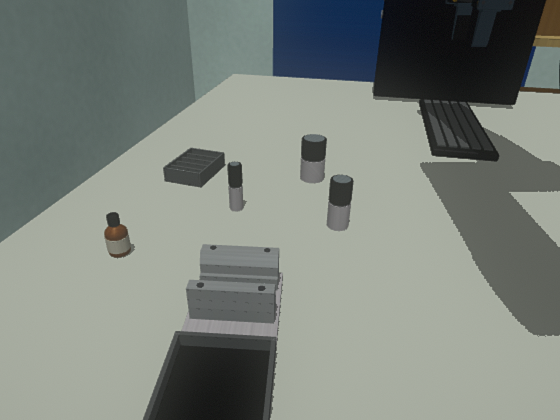

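The top view shows the tray at about (102,193) and the jaws near columns 157 and 200. The thin eyepiece is at (319,134), the thick one at (415,206) and the middle one at (309,247). In the side view all three stand upright.

Run:
```python
from h import *
f=grab('top'); im=f['pixels']; g=cv2.cvtColor(im,cv2.COLOR_RGB2GRAY); hsv=cv2.cvtColor(im,cv2.COLOR_RGB2HSV)
# glass tops: inside black+glass silhouettes: take the non-black blob inside
for name,(u,v) in dict(e24=(319,132),e48=(416,205),e36=(309,247)).items():
    w=26; c=g[v-w:v+w,u-w:u+w]; print(name,g[v,u],im[v,u])
    m=(abs(c.astype(int)-int(g[v,u]))<22).astype(np.uint8)
    m=cv2.morphologyEx(m,cv2.MORPH_OPEN,np.ones((2,2),np.uint8))
    n,l,s,ce=cv2.connectedComponentsWithStats(m,connectivity=4); k=l[w,w]
    cn=cv2.findContours((l==k).astype(np.uint8),0,1)[0][0]
    (x,y),(a,b),_=cv2.fitEllipse(cn); x+=u-w;y+=v-w
    P=ray(f,x,y,.085); sc=f['fx']/np.linalg.norm(P-(-np.array(f['R']).T@np.array(f['t'])))
    print(P.round(4),'px',x,y,'diam mm',a/sc*1e3,b/sc*1e3)
# tray outline
m=((g<75)).astype(np.uint8); m[:, 150:]=0; m[:140]=0; m[240:]=0;
cn=max(cv2.findContours(m,0,1)[0],key=cv2.contourArea); r=cv2.approxPolyDP(cv2.convexHull(cn),5,True)[:,0]
print(r.tolist(),[ray(f,*p,.025).round(4).tolist() for p in r])
c=cv2.resize(im[135:245,55:230],None,fx=4.5,fy=4.5,interpolation=cv2.INTER_CUBIC)
cv2.imwrite('pics/crop1.png',cv2.cvtColor(cv2.convertScaleAbs(c,alpha=1.5),cv2.COLOR_RGB2BGR))
```

```text
e24 91 [87 92 94]
[ 0.6272 -0.1474  0.085 ] px 320.0510444641113 134.03830337524414 diam mm 13.547046595867357 14.004380495692336
e48 89 [86 90 91]
[ 0.5154 -0.2985  0.085 ] px 417.8915843963623 205.87470245361328 diam mm 38.606052395609396 40.74059990253325
e36 104 [102 105 105]
[ 0.4492 -0.1315  0.085 ] px 309.5 247.5 diam mm 26.105636811909296 26.105636811909296
[[128, 160], [133, 217], [72, 225], [66, 166]] [[0.5951, 0.1712, 0.025], [0.4983, 0.1563, 0.025], [0.4835, 0.2548, 0.025], [0.5828, 0.2737, 0.025]]
```

View pics/crop1.png

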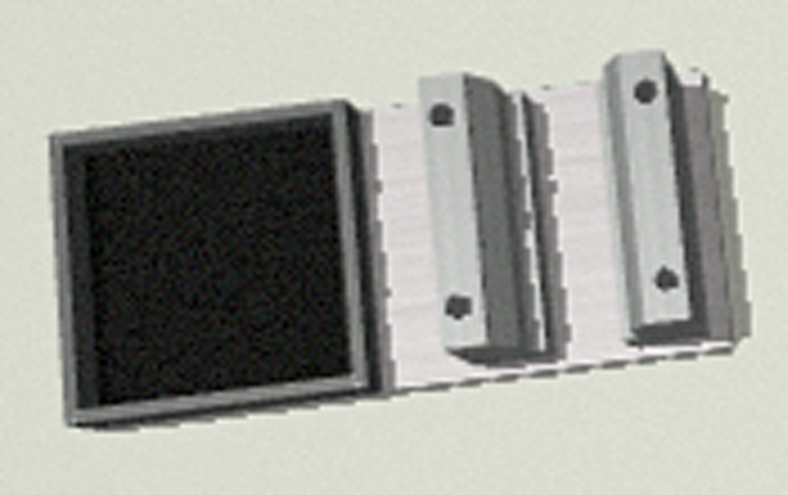

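The crop shows the tray rim corners at crop pixels (50,133), (348,100), (372,392) and (68,425). The jaw-top screws are at (441,115), (459,307), (645,92) and (666,279).

Run:
```python
from h import *
f=grab('top')
o=lambda p:(p[0]/4.5+55-.4,p[1]/4.5+135-.4)
S=np.array([ray(f,*o(p),.054)[:2] for p in [(441,115),(459,307),(645,92),(666,279)]])
T=np.array([ray(f,*o(p),.025)[:2] for p in [(50,133),(348,100),(372,392),(68,425)]])
print(S.round(4),'\n',T.round(4)); c=S.mean(0);t=T.mean(0)
print('slot',c,'tray',t,'dist',np.linalg.norm(t-c),'edges',[np.linalg.norm(T[i]-T[i-1]).round(4) for i in range(4)])
y=t-c;print('ang y',np.degrees(np.arctan2(-y[0],y[1])))
for d in [S[0]-S[1],S[2]-S[3],T[0]-T[3],T[1]-T[2]]:print(np.degrees(np.arctan2(d[1],d[0])),np.linalg.norm(d))
y=(S[0]+S[1]-S[2]-S[3])/2;print(np.linalg.norm(y),np.degrees(np.arctan2(-y[0],y[1])))
# side view: eyepieces, base contact check for e36
s=grab('side');
for n,P in dict(e36=(.4492,-.1315),e24=(.6272,-.1474),e48=(.5154,-.2985)).items(): print(n,proj(s,[*P,0.0]).round(1),proj(s,[*P,.085]).round(1))
# extents of silhouettes at top view
g=cv2.cvtColor(f['pixels'],cv2.COLOR_RGB2GRAY); print(f['pixels'][247,285:335].sum(1)//3); print(f['pixels'][228:270,309].sum(1)//3)
```

```text
[[0.5881 0.121 ]
 [0.5183 0.1104]
 [0.598  0.0483]
 [0.5296 0.0378]] 
 [[0.586  0.2744]
 [0.6008 0.165 ]
 [0.4906 0.1487]
 [0.4768 0.2579]]
slot [0.55847862 0.07936495] tray [0.53854317 0.2115199 ] dist 0.13365011719635023 edges [np.float64(0.1104), np.float64(0.1104), np.float64(0.1114), np.float64(0.1101)]
ang y 8.578336745271884
8.606887930777232 0.07059913373221309
8.701914737351208 0.06925157590371137
8.595568782438622 0.11039104057049497
8.384670295233741 0.11137017319619331
0.07339830310133738 8.336800495679283
e36 [337.2 223.8] [341.8 177.3]
e24 [236.5 206.8] [234.6 162.3]
e48 [311.8 176.8] [314.1 136.6]
[144 146 143 145 143 145 145 147 143 122  72  31   4  30  49 104 104 102
  98  96 104 102  97  98 100 100  94  99 101  99  97  98  99  57  21  50
  91  92  91  90  89  89 104 150 145 146 145 143 144 145]
[145 144 143 143 143 144 153  65  16  55 102  98 102 103 104 101 104 103
 103 100 102 101 102 102 102 104 104 110  49  23   5 150 148 145 143 146
 146 146 145 144 143 143]
```

send_rows:
  deltas: "0.024 0.0536 0 0 0 0.1417 0.0912;0.024 0.0536 0 0 0 0.1417 0.0912;0.024 0.0536 0 0 0 0.1417 0.0912;0.024 0.0536 0 0 0 0.1417 0.0912;0.024 0.0536 0 0 0 0.1417 0.0912;0.024 0.0536 0 0 0 0.1417 0.0912;0.024 0.0536 0 0 0 0.1417 0.0912;0.024 0.0536 0 0 0 0.1417 0.0912;0.024 0.0536 0 0 0 0.1417 0.0912;0.024 0.0536 0 0 0 0.1417 0.0912"
  squeeze: 15

```text
t: 1.5
tool_pos: [0.4493, -0.1304, 0.2142]
ee_rot: [0.651, 0.759, 0.0, 0.0]
force: [1.4, -1.0, 0.3]
finger_gap: 1.003
grasp_force: 0.0
```

Run:
```python
from h import *
s=grab('side','side1.png'); print(proj(s,[.4493,-.1304,.2142]))
print(arm.get_state()['joints'],arm.get_state()['t'])
```

```text
[349.79775165  93.94724514]
[-3.22708807e-01  1.99976854e-03  2.19162142e+00  1.54400224e-03
  9.47187348e-01 -4.86586046e-01] 1.55
```

View pics/side1.png

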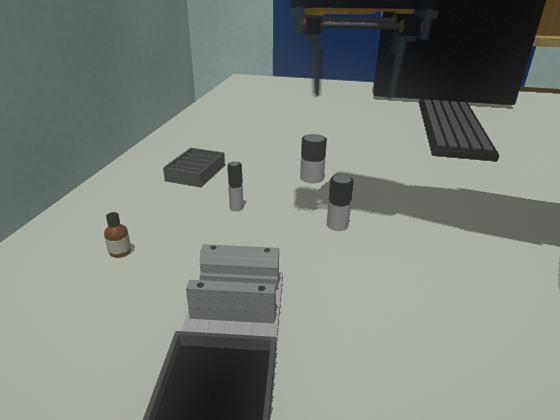

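The fingertips are at about (318,95) and (397,97), either side of the middle eyepiece's axis at x≈340–350. That is clear enough to lower.

send_rows:
  deltas: "0 -0.001 -0.03 0 0 0 0.0912;0 0 -0.03 0 0 0 0.0912;0 0 -0.03 0 0 0 0.0912;0 0 -0.03 0 0 0 0.0912;0 0 -0.03 0 0 0 0.0912;0 0 -0.014 0 0 0 0.0912;0 0 -0.014 0 0 0 0.0912;0 0 0 0 0 0 0.0912;0 0 0 0 0 0 0.0912;0 0 0 0 0 0 0.0912"

```text
t: 2.8
tool_pos: [0.4492, -0.1333, 0.0366]
ee_rot: [0.653, 0.758, 0.0, 0.001]
force: [-0.3, -0.3, -0.4]
finger_gap: 1.0
grasp_force: 0.0
```

Run:
```python
from h import *
s=grab('side','a.png');t=grab('top','b.png')
a=s['pixels'][60:260,240:440];b=t['pixels'][150:350,200:400]
cv2.imwrite('pics/ab.png',cv2.cvtColor(cv2.resize(np.hstack([a,b]),None,fx=2,fy=2),cv2.COLOR_RGB2BGR))
print(arm.get_state()['tool_pos'],arm.get_state()['force'])
```

```text
[ 0.44905488 -0.13328519  0.03642214] [-0.77434705  0.06434892  0.23298719]
```

View pics/ab.png

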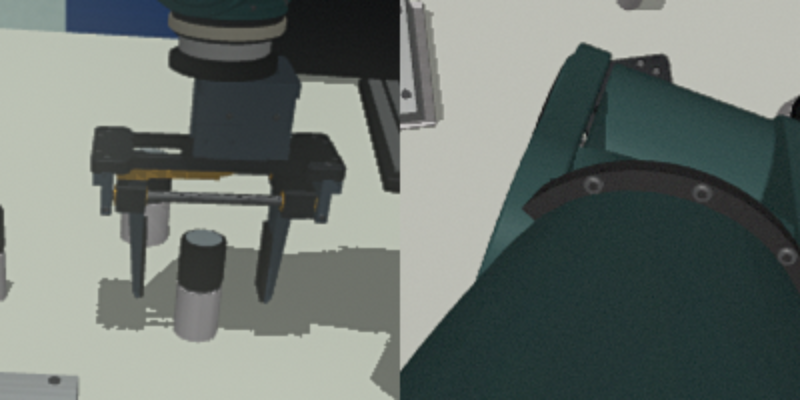

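The fingers straddle the eyepiece evenly: the inner pads are at x≈145 and 260 in the crop and the barrel centre is at 202. I'll close now.

send_rows:
  deltas: "0 0 0 0 0 0 0.03;0 0 0 0 0 0 0.03;0 0 0 0 0 0 0.03;0 0 0 0 0 0 0.03;0 0 0 0 0 0 0.03;0 0 0 0 0 0 0.03;0 0 0 0 0 0 0.03;0 0 0 0 0 0 0.03;0 0 0 0 0 0 0.03;0 0 0 0 0 0 0.03"
  squeeze: 20

```text
t: 4.15
tool_pos: [0.4488, -0.1332, 0.036]
ee_rot: [0.653, 0.758, 0.0, 0.0]
force: [0.7, 0.0, 0.2]
finger_gap: 0.39
grasp_force: 20.0
```

send_rows:
  deltas: "0 0 0.03 0 0 0 0.03;0 0 0.035 0 0 0 0.03;0.0157 0.0301 0.02 0 0 0 0.03;0.0157 0.0301 0.005 0 0 0 0.03;0.0157 0.0301 0 0 0 0 0.03;0.0157 0.0301 0 0 0 0 0.03;0.0157 0.0301 0 0 0 0 0.03;0.0157 0.0301 0 0 0 0 0.03;0.0157 0.0301 0 0 0 0 0.03;0 0 0 0 0 0 0.03"

```text
t: 5.4
tool_pos: [0.5591, 0.079, 0.1257]
ee_rot: [0.652, 0.758, -0.0, -0.0]
force: [0.0, -0.7, -1.8]
finger_gap: 0.392
grasp_force: 20.0
```

Run:
```python
from h import *
s=grab('side','a2.png');t=grab('top')
st=arm.get_state();p=np.array(st['tool_pos']);print(p,st['ee_rot'],st['force'],st['finger_gap'])
print('expect base',proj(s,[.5585,.0794,p[2]-.036])-[120,60],'top',proj(s,[.5585,.0794,p[2]+.049])-[120,60])
a=s['pixels'][60:330,120:320];b=t['pixels'][60:330,60:260]
cv2.imwrite('pics/ab2.png',cv2.cvtColor(cv2.resize(np.hstack([a,b]),None,fx=2,fy=2),cv2.COLOR_RGB2BGR))
```

```text
[0.55798814 0.07743925 0.12550111] [ 6.52277718e-01  7.57979843e-01 -4.51534690e-04 -3.63342779e-04] [-0.43040854 -0.33285431 -2.05781023] 0.39291939524328845
expect base [113.40641118 180.99785756] top [110.13374773 115.2242336 ]
```

View pics/ab2.png

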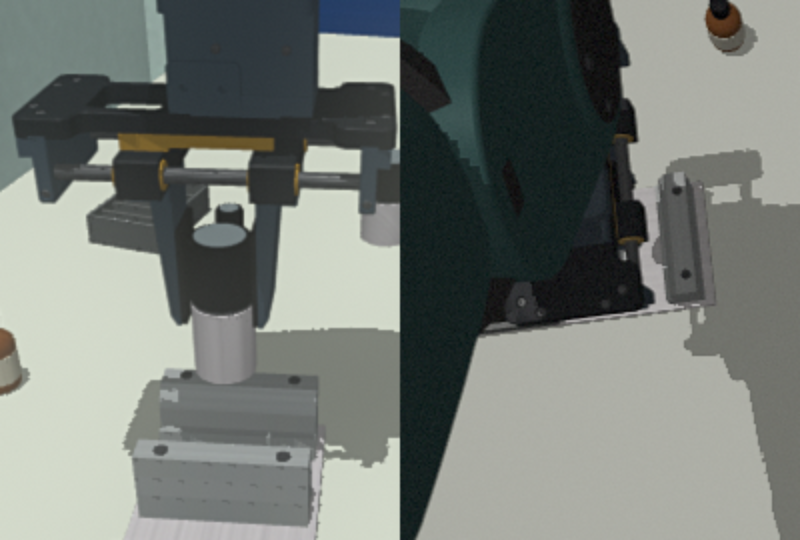

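The eyepiece hangs upright above the slot, its base front at crop (223,381) against an expected centre of (227,362). The jaw screws have crop mean (231,415). I'll cross-check the slot position using them.

Run:
```python
from h import *
s=grab('side')
S=[(.5881,.121),(.5183,.1104),(.598,.0483),(.5296,.0378)]
for p in S: print(((proj(s,[*p,.054])-[120,60])*2).round(0))
for d in(-.003,0,.003): print(((proj(s,[.5585-.15*d,.0794+d,.0895])-[120,60])*2).round(1))
```

```text
[158. 447.]
[281. 453.]
[185. 373.]
[292. 378.]
[227.6 359.1]
[226.8 362. ]
[226.  364.9]
```

send_rows:
  deltas: "0 0 -0.015 0 0 0 0.03;0 0 -0.015 0 0 0 0.03;0 0 -0.006 0 0 0 0.03;0 0 -0.004 0 0 0 0.03;0 0 -0.004 0 0 0 0.03;0 0 -0.004 0 0 0 0.03;0 0 -0.004 0 0 0 0.03;0 0 -0.003 0 0 0 0.03;0 0 -0.002 0 0 0 0.03;0 0 0 0 0 0 0.03"

```text
t: 6.8
tool_pos: [0.5586, 0.0775, 0.0688]
ee_rot: [0.653, 0.758, -0.0, -0.0]
force: [-0.6, -0.4, -0.1]
finger_gap: 0.391
grasp_force: 20.0
```

send_rows:
  deltas: "0 0 -0.001 0 0 0 0.03;0 0 -0.001 0 0 0 0.03;0 0 -0.001 0 0 0 0.03;0 0 -0.001 0 0 0 0.03;0 0 -0.001 0 0 0 0.03;0 0 -0.001 0 0 0 0.03;0 0 -0.0005 0 0 0 0.03;0 0 0 0 0 0 0.03;0 0 0 0 0 0 0.03;0 0 0 0 0 0 0.03"

```text
t: 8.05
tool_pos: [0.5587, 0.0775, 0.0625]
ee_rot: [0.652, 0.758, 0.0, 0.0]
force: [-0.1, 0.2, -0.8]
finger_gap: 0.392
grasp_force: 20.0
```

Run:
```python
from h import *
s=grab('side')
for i in range(2):
  st=arm.get_state();print(st['tool_pos'],st['force'],st['torque']); grab('side')
a=s['pixels'][60:330,120:320]
cv2.imwrite('pics/ab3.png',cv2.cvtColor(cv2.resize(a,None,fx=2,fy=2),cv2.COLOR_RGB2BGR))
```

```text
[0.55866317 0.07754315 0.062478  ] [-0.42055607  0.43493273 -1.25305417] [-0.0450759  -0.139331    0.00603902]
[0.55861728 0.07753842 0.06244089] [-0.70054446  0.36107854 -1.67053173] [-0.03004134 -0.11306616 -0.0351743 ]
```

View pics/ab3.png

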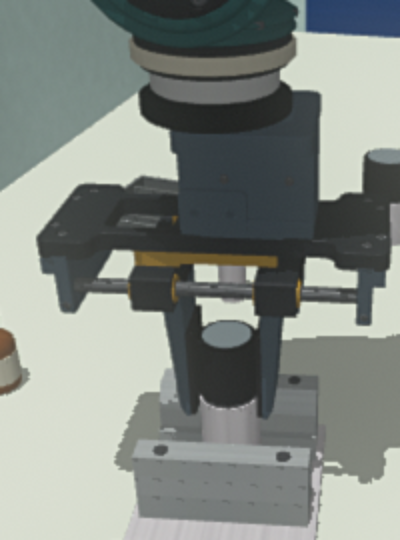

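The barrel is in the slot without touching the walls (black/silver boundary at about crop row 400). I'll go on down to contact.

send_rows:
  deltas: "0 0 -0.0005 0 0 0 0.03;0 0 -0.0005 0 0 0 0.03;0 0 -0.0005 0 0 0 0.03;0 0 0 0 0 0 0.03;0 0 0 0 0 0 0.03;0 0 0 0 0 0 0.03;0 0 0 0 0 0 0.03;0 0 0 0 0 0 0.03;0 0 0 0 0 0 0.03;0 0 0 0 0 0 0.03"

```text
t: 9.45
tool_pos: [0.5589, 0.0775, 0.0618]
ee_rot: [0.652, 0.758, -0.0, 0.0]
force: [-5.7, -1.5, 15.6]
finger_gap: 0.391
grasp_force: 20.0
```

The force is 15.6 N up with the underside at about z 26 mm, so it has reached the ledges. I'll open briefly so it rests freely, then regrip.

send_rows:
  deltas: "0 0 0 0 0 0 0.044;0 0 0 0 0 0 0.044;0 0 0 0 0 0 0.044;0 0 0 0 0 0 0.044;0 0 0 0 0 0 0.044;0 0 0 0 0 0 0.044;0 0 0 0 0 0 0.044;0 0 0 0 0 0 0.044;0 0 0 0 0 0 0.044;0 0 0 0 0 0 0.044"

```text
t: 10.7
tool_pos: [0.5586, 0.0775, 0.0609]
ee_rot: [0.652, 0.758, -0.0, -0.0]
force: [-0.2, -0.0, -0.1]
finger_gap: 0.484
grasp_force: 0.0
```

Run:
```python
from h import *
s=grab('side');st=arm.get_state();print(st['tool_pos'],st['force'],st['finger_gap'])
a=s['pixels'][60:330,120:320]
cv2.imwrite('pics/ab4.png',cv2.cvtColor(cv2.resize(a,None,fx=2,fy=2),cv2.COLOR_RGB2BGR))
```

```text
[0.55862245 0.07751911 0.06093352] [-0.45264581 -0.25233046  0.34196308] 0.4785656972105061
```

View pics/ab4.png

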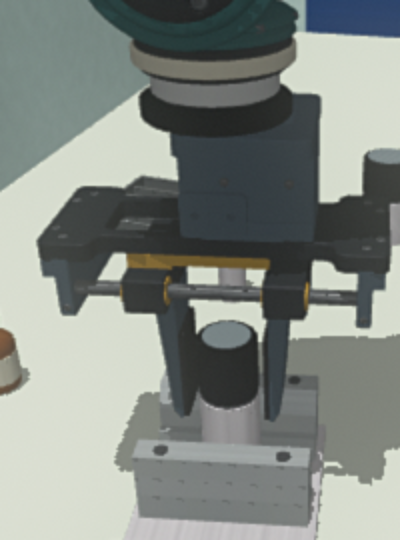

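The eyepiece stands free and upright on the ledges with the fingers clear of it. I'll regrip and lift.

send_rows:
  deltas: "0 0 0 0 0 0 0.03;0 0 0 0 0 0 0.03;0 0 0 0 0 0 0.03;0 0 0 0 0 0 0.03;0 0 0 0 0 0 0.03;0 0 0 0 0 0 0.03;0 0 0.005 0 0 0 0.03;0 0 0.015 0 0 0 0.03;0 0 0.02 0 0 0 0.03;0 0 0.02 0 0 0 0.03"

```text
t: 12.0
tool_pos: [0.5589, 0.0776, 0.1229]
ee_rot: [0.653, 0.758, 0.0, 0.0]
force: [-0.1, -0.1, -0.8]
finger_gap: 0.391
grasp_force: 20.0
```

send_rows:
  deltas: "-0.004 0.0266 0 0 0 0 0.03;-0.004 0.0266 0 0 0 0 0.03;-0.004 0.0266 0 0 0 0 0.03;-0.004 0.0266 0 0 0 0 0.03;-0.004 0.0266 0 0 0 0 0.03;0 0 0 0 0 0 0.03;0 0 -0.015 0 0 0 0.03;0 0 -0.015 0 0 0 0.03;0 0 -0.015 0 0 0 0.03;0 0 0 0 0 0 0.03"

```text
t: 13.25
tool_pos: [0.5377, 0.2099, 0.0742]
ee_rot: [0.653, 0.758, -0.001, -0.001]
force: [-0.6, -0.5, -0.7]
finger_gap: 0.392
grasp_force: 20.0
```

send_rows:
  deltas: "0 0 -0.01 0 0 0 0.03;0 0 -0.01 0 0 0 0.03;0 0 -0.004 0 0 0 0.03;0 0 -0.002 0 0 0 0.03;0 0 -0.002 0 0 0 0.03;0 0 -0.001 0 0 0 0.03;0 0 -0.001 0 0 0 0.03;0 0 0 0 0 0 0.03;0 0 0 0 0 0 0.03;0 0 0 0 0 0 0.03"

```text
t: 14.5
tool_pos: [0.5387, 0.2105, 0.046]
ee_rot: [0.653, 0.758, 0.0, 0.0]
force: [0.6, 0.8, -1.1]
finger_gap: 0.389
grasp_force: 20.0
```

send_rows:
  deltas: "0 0 -0.0005 0 0 0 0.03;0 0 -0.0005 0 0 0 0.03;0 0 -0.0005 0 0 0 0.03;0 0 -0.0005 0 0 0 0.03;0 0 -0.0005 0 0 0 0.03;0 0 -0.0003 0 0 0 0.03;0 0 0 0 0 0 0.03;0 0 0 0 0 0 0.03;0 0 0 0 0 0 0.03;0 0 0 0 0 0 0.03"

```text
t: 15.75
tool_pos: [0.5387, 0.2105, 0.0432]
ee_rot: [0.653, 0.758, 0.0, 0.0]
force: [0.2, 0.4, -1.1]
finger_gap: 0.394
grasp_force: 20.0
```

send_rows:
  deltas: "0 0 -0.0003 0 0 0 0.03;0 0 -0.0003 0 0 0 0.03;0 0 -0.0003 0 0 0 0.03;0 0 -0.0003 0 0 0 0.03;0 0 0 0 0 0 0.03;0 0 0 0 0 0 0.03;0 0 0 0 0 0 0.03;0 0 0 0 0 0 0.03;0 0 0 0 0 0 0.03;0 0 0 0 0 0 0.03"

```text
t: 17.0
tool_pos: [0.5388, 0.2106, 0.0429]
ee_rot: [0.652, 0.758, -0.0, -0.0]
force: [-6.6, -2.0, 17.8]
finger_gap: 0.39
grasp_force: 20.0
```

send_rows:
  deltas: "0 0 0 0 0 0 0.042;0 0 0 0 0 0 0.05;0 0 0 0 0 0 0.07;0 0 0 0 0 0 0.08;0 0 0 0 0 0 0.08;0 0 0 0 0 0 0.08;0 0 0 0 0 0 0.08;0 0 0.01 0 0 0 0.08;0 0 0.03 0 0 0 0.08;0 0 0.04 0 0 0 0.08"

```text
t: 18.25
tool_pos: [0.5381, 0.2103, 0.1228]
ee_rot: [0.653, 0.758, -0.001, -0.0]
force: [1.2, -0.9, -0.0]
finger_gap: 0.878
grasp_force: 0.0
```

send_rows:
  deltas: "0 0 0.04 0 0 0 0.08;0 0 0.04 0 0 0 0.08;0.02 -0.04 0.03 0 0 0 0.08;0.02 -0.05 0 0 0 0 0.08;0.02 -0.05 0 0 0 0 0.08;0 -0.05 0 0 0 0 0.08;0 -0.05 0 0 0 0 0.08;0 -0.05 0 0 0 0 0.08;0 -0.05 0 0 0 0 0.08;0 0 0 0 0 0 0.08"

```text
t: 19.5
tool_pos: [0.5985, -0.1321, 0.2326]
ee_rot: [0.654, 0.757, 0.0, 0.0]
force: [-0.2, 0.7, 0.0]
finger_gap: 0.876
grasp_force: 0.0
```

Run:
```python
from h import *
s=grab('side');t=grab('top');st=arm.get_state();print(st['t'],st['tool_pos'],st['force'])
cv2.imwrite('pics/end.png',cv2.cvtColor(cv2.resize(np.hstack([s['pixels'],t['pixels']]),(800,300),interpolation=cv2.INTER_AREA),cv2.COLOR_RGB2BGR))
```

```text
19.6 [ 0.59845855 -0.12954618  0.23233185] [ 0.52727339  0.07818037 -0.12099428]
```

View pics/end.png

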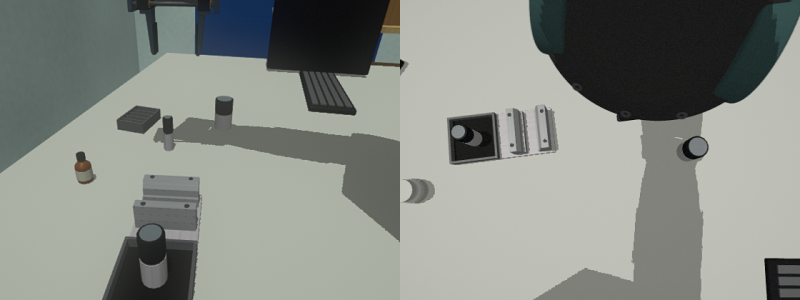

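The 36 mm eyepiece stands upright in the tray, at about (152,255) in the side half. The thin one at (168,132) and the thick one at (224,112) are untouched and upright, and the robot is clear of everything.

```bash
python3 -c "
from cell import arm
print(arm.job_done())"
```

```text
the job is handed in; nothing more can be done
None
```

The 36 mm eyepiece rested on the gauge's ledges and now stands upright on the tray floor, with the other two left standing untouched; handed in at about 20 s of the 45 s allowed.

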